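Catch three log slices from the dispenser

ROBOT

A 6-joint arm with a two-finger parallel gripper is mounted at the origin on the work surface. World frame = base frame: x ahead of the robot, y to its left, z up, the work surface at z = 0. Lengths are in m, angles in rad, forces in N, time in s.
With the tool pointing down it reaches from about 0.425 to 0.95 m from the base axis. Payload 3.5 kg.
Tool frame: the origin (TCP) lies between the finger pads; the fingertips stand 14 mm ahead of it and the grasp point (between the pads) lies 5 mm behind it; z points along the fingers, y is the line along which they close (so a half turn about z gives the same grasp; the last joint's range is limited). The gripper opens to 85 mm and grips with 20 to 120 N. Pads are 22 mm wide; open, the fingers measure 114 mm over their backs; the gripper's body (76 mm by 85 mm) begins 54 mm behind the grasp point. The pads swing forward as they close: fully open they stand 13 mm farther back than shut.
Start: joints at [-1.356, 0.286, 1.577, -0, 1.279, -0.15], TCP at [0.241, -0.631, 0.245] pointing down, gripper open.
Joint ranges: [-2.77, 2.77], [-0.9, 2.22], [0.21, 2.48], [-1.53, 4.67], [0.24, 2.81], [-2.84, 2.84]. Speed limits (rad/s): [2.79, 2.79, 3.14, 3.14, 3.14, 3.14].

INTERFACE

Orientations are given as a unit quaternion [x, y, z, w].
In Python, from plant import * gives the robot as it stands.
- The arm moves only by the tool step_arm, never from a script. Its argument "commands" is a list of rows, each an object of numbers: "gripper": the gripper's target within -1 to 1 (shut at 1, half-way at 0, fully open at -1); "x", "y", "z": the shift along the tool's x, y, z in mm; "spin": the turn about the tool's z in degrees. A call has exactly 10 rows; each row shifts and turns the commanded pose from where the row before left it, along the tool's axes as they then stand; what a row does not reach is not made up. A row lasts 1/10 s, in which the tool goes at most 50 mm and 8.59 degrees, less where a joint would pass 70% of its speed; a pose out of reach is approached as far as the arm can. A call with a gripper value outside its range is refused whole. The fingers move at their own pace and stop on an object; "force" is the grip in N (left out, the last holds). Time passes only in rows, so rows that do not move let the fingers close, or fill a call up. It gives the time, the measured TCP pose, the force, the opening and the grip force at its end, in the units of the state.
- get_state(): the state, without advancing time (a new reading comes with each control period).
- read_camera(name): name is "scene" or "top"; returns a dict with "color" (400x640x3 uint8, red, green, blue), "z_map" (400x640 float32, m along the optical axis (not along the pixel's ray), 0 where there is no reading), "fx", "fy", "cx", "cy" (pixels), "eye" and "attitude" of the camera in the world. Camera axes: x right, y up, looking along -z (the intrinsics and any distortion apply to the point x, -y, -z); pixel columns grow to the right and rows downward; lengths in m; the calibration is good to about 2 mm. A picture is of the moment at which its call begins.
- sign_off(): hands the job in; it is judged then, once.
The state is a dict: "time": time; "qpos": joint angles; "dq": joint speeds; "joint_efforts": joint torques, N m; "eef_pos": TCP position; "tcp_rot": TCP orientation; "contact_force": force on the tool from outside, world axes, zero at the start; "wrist_torque": the same for the moment, N m; "opening": opening from 0.0 (shut) to 1.0 (fully open); "finger_force": force on a finger pad.
Only numpy, scipy, OpenCV 4.12 (cv2) and the standard library are available. Lean on these libraries where they do the work, as an engineer would, in place of code of your own. Each camera call takes 0.05 s, during which the arm holds its last target. There are 200 camera calls.

TASK

The bird carver needs three more log-slice bases: pick up the wooden dish by its handle, hold it up under the lip of the slice dispenser and, with the dish's rim, slowly push the sprung roller paddle below the lip all the way back until you feel its stop, wait for the slice to drop and let the paddle come fully forward again, once for each of three slices, without forcing it beyond the stop. Then set the dish upright on the cork mat with the three slices in it and let go. Leave the other slices in the chute, touch the dispenser with nothing but the dish, and leave the birds, card terminal, glue bottle and knife where they are.

Things in the scene. Friction and masses are not known exactly. Their poses are not given: they have to be found in the camera images.
- dish_bowl (a point): Wooden dish: round bowl, 124 mm across the rim outside, 112 mm inside, 86 mm across the foot, 50 mm high, wall 6, floor 7 mm thick, 0.14 to 0.21 kg, with one straight level handle along -x of this frame. The point is on the bowl's axis, 25 mm above its underside; z up. It starts standing on the table, left or right of the dispenser.
- dish_grip (a point): Middle of the dish's handle, 115 mm from the bowl's axis along -x and 38 mm above the foot's underside (13 mm above dish_bowl). The handle is a bar 16 mm wide (y) and 22 mm high (z), reaching from 58 to 171 mm from the bowl's axis, its underside 27 mm above the table when the dish stands; same axes as dish_bowl.
- dispenser: Slice dispenser screwed to the table: plywood foot 180 x 140 mm, square column, and an aluminium chute 47 mm wide, 232 mm long, side walls 20 mm high, sloping down at 27 degrees towards the robot to an open lip. Origin: centre of the foot's underside; x level from lip to back (the chute runs down along -x), z up. Foot from x = -90 to 90 mm; nothing stands under the lip.
- lip (a point): Middle of the lip's edge on the chute floor: at x = -150, y = 0, z = 205 mm in the dispenser's frame; axes as dispenser. A released slice slides off within half a second; below the lip its centre falls 15 to 50 mm in front of this edge (-x).
- paddle_home (a point): Fixed point (-160, 0, 152) mm in the dispenser's frame (its axes), about where the paddle waits: a black, freely turning rubber roller 44 mm thick, 56 mm long, level along y, on a screwed stem on a sprung lever. How far the stem is screwed out differs by day and is not measured: at rest the roller's front is up to 18 mm before or behind this point in x, its axis 145 to 158 mm up.
- pivot (a point): Lever pivot, (-116, 0, 211) mm in the dispenser's frame. Pushed along +x by a rim a little above its axis (at 160 mm; a rim below the axis is pushed under) the roller goes back 33 to 42 mm to a rubber-buffered stop; the spring takes 1 N at first, 4 N before the stop; over 25 N is forcing it. Only the last 5 mm let the lowest slice go; the next comes down once the roller is fully forward.
- mat_top (a point): Middle of the top of the round cork mat, 170 mm across, 4 mm thick, fixed flat on the table on the other side of the dispenser from the dish.
- slice1: Log slice number 1 counted from the lip at the start: wooden disc with bark, 40 mm across, 14 mm thick, about 12 g. Origin at its centre, z along its axis. To be caught.
- slice2: Log slice number 2 counted from the lip at the start: wooden disc with bark, 40 mm across, 14 mm thick, about 12 g. Origin at its centre, z along its axis. To be caught.
- slice3: Log slice number 3 counted from the lip at the start: wooden disc with bark, 40 mm across, 14 mm thick, about 12 g. Origin at its centre, z along its axis. To be caught.
- slice4: Log slice number 4 counted from the lip at the start: wooden disc with bark, 40 mm across, 14 mm thick, about 12 g. Origin at its centre, z along its axis. Stays in the chute, where its centre is more than 205 mm above the table.
- slice5: Log slice number 5 counted from the lip at the start: wooden disc with bark, 40 mm across, 14 mm thick, about 12 g. Origin at its centre, z along its axis. Stays in the chute, where its centre is more than 205 mm above the table.
- bird1: Bystander: carved pale wooden bird on wire legs on a log-slice foot 60 mm across; about 110 mm high, 140 mm long along its x axis (beak at +x). Origin: centre of the foot's underside.
- bird2: Bystander: carved dark wooden bird, like bird1, with a longer beak.
- bird3: Bystander: carved reddish bird, like bird1, a little lower and fatter.
- terminal: Bystander: black card terminal lying on its back, 165 x 78 mm, up to 45 mm high, in front of the dispenser. Origin: centre of its underside; long along x.
- glue: Bystander: white glue bottle, 44 mm across, 110 mm high. Origin: centre of its underside.
- knife: Bystander: carving knife lying flat, 165 mm long, 24 mm thick, wooden handle to -x. Origin: at the handle's front end, on the table.
- dish: The same dish as a whole; origin at the centre of its foot's underside, axes as dish_bowl.
There are look-alikes about, which are no part of the job. What is shaped like the slice2 but green or pink is not meant. Leave any green look-alike of the dish alone.

How it is judged:
On the way, in this order (a step that is already met when the one before it is completed fails the run):
1. slice1 has dropped into the dish, which is held up off the table, while slice2 is still in the chute (horizontal distance between slice1 and dish_bowl below 0.055 m and z of slice1 in the frame of dish_bowl between -0.022 and 0.035 m and height (world z) of dish_bowl above 0.08 m and height (world z) of slice2 above 0.205 m), for 0.1 s.
2. slice2 has dropped into the dish, which is held up off the table, while slice3 is still in the chute (horizontal distance between slice2 and dish_bowl below 0.055 m and z of slice2 in the frame of dish_bowl between -0.022 and 0.035 m and height (world z) of dish_bowl above 0.08 m and height (world z) of slice3 above 0.205 m), for 0.1 s.
3. slice3 has dropped into the dish, which is held up off the table, while slice4 is still in the chute (horizontal distance between slice3 and dish_bowl below 0.055 m and z of slice3 in the frame of dish_bowl between -0.022 and 0.035 m and height (world z) of dish_bowl above 0.08 m and height (world z) of slice4 above 0.205 m), for 0.1 s.
At the end, for the whole second after the job is handed in: The dish stands upright (within 0.1 rad), at rest, with its whole foot on the cork mat (bowl axis within 40 mm of the mat's middle), slices 1, 2 and 3 lie in it, and slices 4 and 5 are still in the chute (centres above 205 mm) (horizontal distance between each of slice1, slice2, slice3 and dish_bowl below 0.055 m and z of slice1 in the frame of dish_bowl between -0.022 and 0.035 m and z of slice2 in the frame of dish_bowl between -0.022 and 0.035 m and z of slice3 in the frame of dish_bowl between -0.022 and 0.035 m and height (world z) of each of slice4, slice5 above 0.205 m and horizontal distance between dish_bowl and mat_top below 0.04 m and height (world z) of dish_bowl below 0.033 m and angle between dish_bowl's own z axis and vertical below 0.1 rad and linear speed of each of slice3, dish below 0.02 m/s); the robot touches nothing.
It fails at once if the dispenser or its paddle is touched by the fingers or the arm (contact force between any of the fingers, the arm and dispenser above 1 N).
It fails at once if the paddle is forced: more than 25 N between dish and dispenser (contact force between dish and dispenser above 25 N).
It fails at once if a bird, the card terminal, the glue bottle or the knife is moved more than 15 mm (distance of any of bird1, bird2, bird3, terminal, glue, knife from where it was at the start of the episode above 0.015 m).
It also fails if it takes over 70 s, if anything falls off the work surface, if the arm or the gripper's body presses on something with over 40 N, if the wrist force passes 120 N, or if a joint passes its speed limit or range.

## Working session

There is one attempt and no reset: what is moved stays moved. The work goes in short steps, Python scripts to look and compute and a tool call to move; the robot and the scene stay as the last step left them, time stands still between calls to the robot, and variables do not carry over. Pictures are saved under pics/ and viewed, at most 10 in all, crops included, and the job is handed in when it is done.

Besides the shell and the picture viewer there is one more tool, called after ">>>" by a JSON object that holds its "api" and its "payload". step_arm: Moves the arm, as the interface text tells. Its arguments: {"type":"object","properties":{"commands":{"type":"array"},"force":{"type":"number"}},"required":["commands"]}

```bash
mkdir -p pics; cat > h.py <<'E'
from plant import *
import numpy as np, cv2
from scipy.spatial.transform import Rotation as R
def cam(n):
    c=read_camera(n); 
    a=np.array(c["attitude"],float)
    c["R"]=a if a.shape==(3,3) else R.from_quat(a).as_matrix()
    return c
def cloud(c):
    v,u=np.mgrid[0:400,0:640]; z=c["z_map"]
    p=np.stack([(u-c["cx"])/c["fx"]*z,-(v-c["cy"])/c["fy"]*z,-z],-1)
    return p@c["R"].T+np.array(c["eye"])
E
python3 - <<'E'
from h import *
s=get_state(); print(s)
for n in("scene","top"):
    c=cam(n); print({k:c[k] for k in c if k not in("color","z_map")})
    cv2.imwrite(f"pics/{n}0.png",c["color"][...,::-1]); np.save(n+"0.npy",cloud(c))
E
```

```text
{'time': 0.0, 'qpos': array([-1.35601161e+00,  2.87160367e-01,  1.57817655e+00, -4.75699741e-05,
        1.27861030e+00, -1.49992349e-01]), 'dq': array([-0.00080857,  0.00029115,  0.00036666, -0.00080011, -0.00141098,
        0.00018532]), 'joint_efforts': array([ 7.69681697e-05, -4.05982018e+01, -2.92622584e+01, -1.42803578e-04,
        5.81878354e-03,  5.87291495e-07]), 'eef_pos': array([ 0.24068713, -0.62995795,  0.24395093]), 'tcp_rot': array([ 9.83411339e-01,  1.81385642e-01, -6.08896083e-05, -1.17592578e-03]), 'contact_force': array([ 0.16579016, -0.05075674, -0.45673058]), 'wrist_torque': array([0.01776288, 0.01331195, 0.01179556]), 'finger_force': 0.0, 'opening': 1.0004417126411462}
{'fx': 364.3464486324648, 'fy': 364.3464486324648, 'cx': 321.87766961108593, 'cy': 203.48871284158153, 'eye': array([ 0.93749319, -0.52160389,  1.25789899]), 'attitude': array([0.2618617 , 0.09077166, 0.32060796, 0.90575907]), 'R': array([[ 0.77794209, -0.53324789,  0.33234439],
       [ 0.62832637,  0.65727798, -0.41616299],
       [ 0.00347538,  0.53257145,  0.84637792]])}
{'fx': 432.68544159701423, 'fy': 432.68544159701423, 'cx': 319.8858840720419, 'cy': 201.26340196565857, 'eye': array([0.43286005, 0.0020964 , 1.44753045]), 'attitude': array([ 0.02139868, -0.03181368, -0.70344222,  0.70971757]), 'R': array([[ 0.00831387,  0.99712906, -0.07526293],
       [-0.99985215,  0.00942228,  0.01438413],
       [ 0.01505198,  0.07513221,  0.99705997]])}
```

View pics/top0.png

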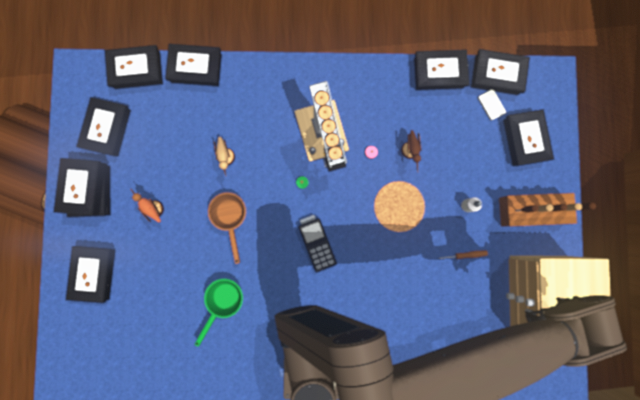

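View pics/scene0.png

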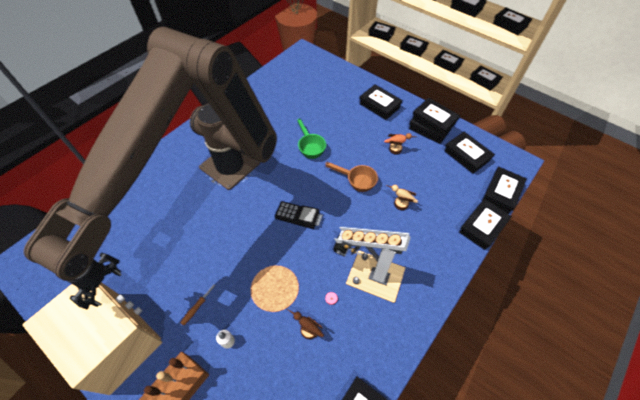

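The top view shows the brown dish at (226,211) with its handle reaching to (237,262), and the mat at (399,206). The chute runs from (320,85) to its lip at about (337,165). The terminal is at (318,243), the birds at (222,152), (148,207) and (411,147), the knife at (465,256). The scene view shows the roller below the lip, near (345,243).

```bash
python3 - <<'E'
from h import *
T=np.load("top0.npy"); S=np.load("scene0.npy")
im=cv2.imread("pics/top0.png")
def box(P,u0,u1,v0,v1): return P[v0:v1,u0:u1].reshape(-1,3)
# table z
print("table", np.median(box(T,260,300,190,260)[:,2]), np.median(box(S,240,300,150,180)[:,2]))
for n,P,b in(("T",T,(200,250,190,268)),("S",S,(320,385,155,197))):
    d=box(P,*b); d=d[(d[:,2]>.02)&(d[:,2]<.07)]
    rim=d[d[:,2]>.043]
    # split bowl/handle
    (cx,cy),r=cv2.minEnclosingCircle(d[d[:,0]>d[:,0].max()-.124].astype(np.float32)[:,:2])
    rr=np.median(d[:,:2],0)
    from scipy.optimize import least_squares
    c=np.array([cx,cy])
    for _ in range(5):
        k=rim[np.abs(np.hypot(*(rim[:,:2]-c).T)-.059)<.012]
        c=least_squares(lambda q:np.hypot(*(k[:,:2]-q).T)-.059,c,loss='soft_l1',f_scale=.003).x
    h=d[np.hypot(*(d[:,:2]-c).T)>.075]
    hm=h[:,:2].mean(0); print(n,"bowl",c,"rimz",np.percentile(k[:,2],90),"handle",hm,h[:,2].max(),"far",np.hypot(*(h[:,:2]-c).T).max(),"yaw",np.arctan2(*(c-hm)[::-1]),len(k),len(h))
    
hsv=cv2.cvtColor(im,cv2.COLOR_BGR2HSV)
for n,P,b in(("T",T,(365,430,172,240)),("S",S,(245,303,262,314))):
    m=box(P,*b); m=m[(m[:,2]>-.01)&(m[:,2]<.02)]
    I=cv2.imread("pics/"+("top0" if n=="T" else "scene0")+".png")[b[2]:b[3],b[0]:b[1]].reshape(-1,3).astype(int)
    A=box(P,*b); k=(I[:,2]>I[:,0]+30); m=A[k]
    print(n,"mat",(m.min(0)+m.max(0))/2,np.ptp(m,0),m.mean(0))
for n,P,b in(("T",T,(280,360,70,180)),("S",S,(325,420,220,300))):
    d=box(P,*b); ch=d[d[:,2]>.19]
    mid,(L,W),a=cv2.minAreaRect((ch[:,:2]*1000).astype(np.float32)); print(n,"chute rect",mid,L,W,a,ch[:,2].min(),ch[:,2].max())
    lp=cv2.boxPoints((mid,(L,W),a)); print(lp.round().tolist())
    mu=ch.mean(0); U=np.linalg.svd(ch-mu,full_matrices=False)[2]; print("mean",mu,"dir",U[0],"yaw",np.degrees(np.arctan2(U[0][1],U[0][0])))
    I=cv2.imread("pics/"+("top0" if n=="T" else "scene0")+".png")[b[2]:b[3],b[0]:b[1]].reshape(-1,3).astype(int)
    f=d[(I[:,2]>I[:,0]+30)&(d[:,2]<.04)&(d[:,2]>.004)]; q=cv2.minAreaRect((f[:,:2]*1000).astype(np.float32)); print("foot",q, np.median(f[:,2]))
E
python3 - <<'E'
import cv2
a=cv2.imread("pics/scene0.png")[215:305,320:420]; b=cv2.imread("pics/top0.png")[75:185,280:360]
cv2.imwrite("pics/crop1.png",cv2.hconcat([cv2.resize(a,(440,396),interpolation=2),cv2.resize(b,(288,396),interpolation=2)]))
E
```

```text
table -0.0001556303261535108 -0.0008622308492480801Traceback (most recent call last):
  File "<stdin>", line 11, in <module>
cv2.error: OpenCV(4.12.0) /io/opencv/modules/imgproc/src/shapedescr.cpp:201: error: (-215:Assertion failed) count >= 0 && (depth == CV_32F || depth == CV_32S) in function 'minEnclosingCircle'
```

View pics/crop1.png

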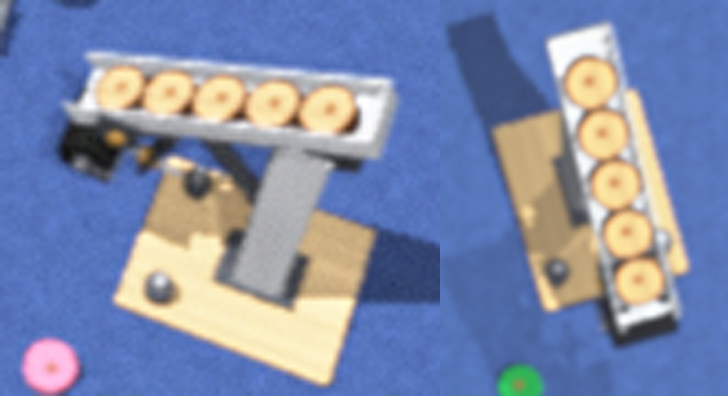

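The crop shows the dispenser with all five slices in the chute. The black roller is below the lip, at about scene pixel (340,248), and sticks out in front of the lip in the top view.

```bash
python3 - <<'E'
from h import *
from scipy.optimize import least_squares
T=np.load("top0.npy"); S=np.load("scene0.npy")
It,Is=[cv2.imread(f"pics/{n}0.png").astype(int) for n in("top","scene")]
def box(P,u0,u1,v0,v1): return P[v0:v1,u0:u1].reshape(-1,3)
f32=lambda a:np.ascontiguousarray(a*1000,dtype=np.float32)
for n,P,b in(("T",T,(200,250,190,268)),("S",S,(320,385,155,197))):
    d=box(P,*b); d=d[(d[:,2]>.02)&(d[:,2]<.07)]
    rim=d[d[:,2]>.043]; c=d[d[:,0]>d[:,0].max()-.124][:,:2].mean(0)
    for _ in range(6):
        k=rim[np.abs(np.hypot(*(rim[:,:2]-c).T)-.059)<.015]
        c=least_squares(lambda q:np.hypot(*(k[:,:2]-q).T)-.059,c,loss='soft_l1',f_scale=.003).x
    h=d[np.hypot(*(d[:,:2]-c).T)>.075]; hm=h[:,:2].mean(0)
    print(n,"bowl",c,"rimz",np.percentile(k[:,2],90),"handle",hm,h[:,2].max(),"far",np.hypot(*(h[:,:2]-c).T).max(),"yaw",np.degrees(np.arctan2(*(c-hm)[::-1])),len(k),len(h))
for n,P,I,b in(("T",T,It,(365,430,172,240)),("S",S,Is,(245,303,262,314))):
    A=box(P,*b);i=box(I,*b); m=A[i[:,2]>i[:,0]+30]
    print(n,"mat",(m.min(0)+m.max(0))/2,np.ptp(m,0),m.mean(0))
for n,P,I,b in(("T",T,It,(280,360,70,180)),("S",S,Is,(325,420,220,300))):
    d=box(P,*b); i=box(I,*b); ch=d[(d[:,2]>.19)&(i.min(1)>60)]
    q=cv2.minAreaRect(f32(ch[:,:2])); print(n,"chute",q,ch[:,2].min(),ch[:,2].max()); print(cv2.boxPoints(q).round().tolist())
    mu=ch.mean(0); U=np.linalg.svd(ch-mu,full_matrices=False)[2]; print("mean",mu,"yaw",np.degrees(np.arctan2(U[0][1],U[0][0])))
    f=d[(i[:,2]>i[:,0]+30)&(d[:,2]<.04)&(d[:,2]>.004)]; print("foot",cv2.minAreaRect(f32(f[:,:2])),np.median(f[:,2]))
    k=(i.max(1)<50)&(d[:,2]>.11)&(d[:,2]<.19); print("roller",k.sum(),d[k].min(0) if k.any() else 0,d[k].max(0) if k.any() else 0)
    np.save("r"+n,d[k])
E
```

```text
T bowl [0.50234339 0.28313119] rimz 0.05210848986758348 handle [0.38304178 0.25603776] 0.054870512209251654 far 0.16954183791142746 yaw 12.794872637773533 263 168
S bowl [0.50828706 0.27924027] rimz 0.050702404196296944 handle [0.38949744 0.25087653] 0.05104191719417939 far 0.16844499593656068 yaw 13.429236992048116 133 115
T mat [ 0.52330239 -0.18358893  0.72087618] [0.18088469 0.37137068 1.45330854] [ 0.52809401 -0.28333512  0.00803061]
S mat [ 0.69412404 -0.36053004  0.62583718] [0.4867383  0.32214772 1.26412363] [ 0.53789045 -0.28748653  0.00572411]
T chute ((639.11376953125, -38.127559661865234), (409.04119873046875, 96.5379867553711), 2.243992567062378) 0.19290749102017335 1.4475304464779204
[[433.0, 2.0], [437.0, -94.0], [845.0, -78.0], [842.0, 18.0]]
mean [ 0.73321098 -0.03181147  0.29245502] yaw -9.720763404434514
foot ((782.4461059570312, -21.547866821289062), (179.42169189453125, 139.7003631591797), 16.485595703125) 0.011720967085654399
roller 0 0 0
S chute ((807.8250122070312, -274.8559265136719), (215.64596557617188, 546.0827026367188), 16.112497329711914) 0.1904152943417865 1.25789899373951
[[628.0, -42.0], [780.0, -567.0], [987.0, -507.0], [836.0, 17.0]]
mean [ 0.75836471 -0.04701085  0.28659451] yaw 117.8422314596911
foot ((777.5706787109375, -66.22586059570312), (227.2224884033203, 217.40257263183594), 16.31822967529297) 0.010588500573152193
roller 76 [ 0.6439631  -0.09474522  0.14180143] [ 0.71218772 -0.04920333  0.18989678]
```

```bash
python3 - <<'E'
from h import *
T=np.load("top0.npy"); S=np.load("scene0.npy")
It,Is=[cv2.imread(f"pics/{n}0.png").astype(int) for n in("top","scene")]
def box(P,u0,u1,v0,v1): return P[v0:v1,u0:u1].reshape(-1,3)
f32=lambda a:np.ascontiguousarray(a*1000,dtype=np.float32)
for n,P,I,b in(("T",T,It,(365,430,172,240)),("S",S,Is,(245,303,262,314))):
    A=box(P,*b);i=box(I,*b); m=A[(i[:,2]>i[:,0]+30)&(A[:,2]<.05)]
    print(n,"mat",(m.min(0)+m.max(0))/2,np.ptp(m,0),m.mean(0))
for n,P,I,b in(("T",T,It,(280,360,70,180)),("S",S,Is,(325,420,220,300))):
    d=box(P,*b); i=box(I,*b); g=d[:,2]<.5; d=d[g];i=i[g]; ch=d[(d[:,2]>.19)&(i.min(1)>60)]
    q=cv2.minAreaRect(f32(ch[:,:2])); print(n,"chute",q,ch[:,2].min(),ch[:,2].max()); print(cv2.boxPoints(q).round().tolist())
    a=np.radians(16.5); ax=np.array([np.cos(a),np.sin(a)]); o=np.array([.7824,-.0215])
    l=(ch[:,:2]-o)@np.c_[ax,[-ax[1],ax[0]]]; print("local chute pct",np.percentile(l,[0,1,99,100],axis=0).round(4).tolist())
    f=d[(i[:,2]>i[:,0]+30)&(d[:,2]<.03)&(d[:,2]>.004)]; print("foot",cv2.minAreaRect(f32(f[:,:2])))
    k=(i.max(1)<60)&(d[:,2]>.12)&(d[:,2]<.19); r=d[k]; rl=np.c_[(r[:,:2]-o)@np.c_[ax,[-ax[1],ax[0]]],r[:,2]]
    rl=rl[rl[:,0]<-.12]; print("roller",len(rl)); print((rl[::3]*1000).round().astype(int).tolist())
for nm,b in(("bird1",(210,240,132,168)),("bird3",(128,166,188,226)),("term",(296,340,210,274)),("green",(295,312,175,190)),("glue",(458,485,192,214)),("bird2",(398,428,128,168)),("knife",(440,492,245,262))):
    d=box(T,*b); d=d[(d[:,2]>.008)&(d[:,2]<.2)]; print(nm,np.percentile(d,[2,98],axis=0).round(3).tolist())
E
```

```text
T mat [ 0.52921151 -0.28450938  0.00524239] [0.16906646 0.16952978 0.02204097] [ 0.52833438 -0.28405554  0.00439735]
S mat [ 0.5344127  -0.28475195  0.00240733] [0.16731563 0.17059156 0.01726394] [ 0.53633095 -0.28679137  0.00239585]
T chute ((733.1454467773438, -31.818740844726562), (214.92678833007812, 60.643314361572266), 19.306074142456055) 0.19290749102017335 0.33033137067139196
[[622.0, -39.0], [642.0, -96.0], [845.0, -25.0], [825.0, 32.0]]
local chute pct [[-0.1565, -0.0297], [-0.148, -0.0224], [0.0526, 0.0275], [0.0575, 0.0313]]
foot ((782.4461059570312, -21.547866821289062), (179.42169189453125, 139.7003631591797), 16.485595703125)
roller 33
[[-128, 25, 171], [-152, -17, 170], [-151, -2, 171], [-153, -11, 169], [-155, -20, 166], [-153, 2, 173], [-155, -7, 166], [-154, 11, 170], [-155, 2, 162], [-155, 14, 167], [-156, 24, 166]]
S chute ((740.014404296875, -37.526771545410156), (215.4472198486328, 56.5943489074707), 18.08765411376953) 0.1904152943417865 0.328310843768541
[[629.0, -44.0], [646.0, -98.0], [851.0, -31.0], [834.0, 23.0]]
local chute pct [[-0.1536, -0.0334], [-0.14
[... 216 characters left out ...]
65], [-140, -19, 171], [-149, -23, 165], [-139, -21, 169], [-129, -21, 176], [-147, -29, 171], [-137, -27, 175], [-129, -22, 171], [-149, -32, 166], [-139, -30, 171], [-130, -27, 173], [-121, -23, 172], [-142, -31, 163], [-132, -30, 170], [-124, -25, 165], [-145, -31, 153], [-125, -32, 171], [-125, -29, 158], [-121, -29, 153]]
bird1 [[0.642, 0.273, 0.011], [0.735, 0.321, 0.103]]
bird3 [[0.473, 0.495, 0.011], [0.556, 0.569, 0.1]]
term [[0.319, -0.063, 0.018], [0.485, 0.044, 0.046]]
green [[0.585, 0.025, 0.009], [0.622, 0.062, 0.02]]
glue [[0.511, -0.536, 0.009], [0.552, -0.491, 0.112]]
bird2 [[0.66, -0.336, 0.012], [0.765, -0.291, 0.103]]
knife [[0.354, -0.568, 0.009], [0.385, -0.434, 0.029]]
```

>>> {"api": "step_arm", "payload": {"commands": [{"gripper":-1,"spin":7.8},{"gripper":-1,"x":32,"y":-36},{"gripper":-1,"x":32,"y":-36},{"gripper":-1,"x":32,"y":-36},{"gripper":-1,"x":32,"y":-36},{"gripper":-1,"x":32,"y":-36},{"gripper":-1,"x":32,"y":-36},{"gripper":-1,"x":32,"y":-36},{"gripper":-1,"x":32,"y":-36},{"gripper":-1,"x":32,"y":-36}]}}

```text
invalid input
```

>>> {"api": "step_arm", "payload": {"commands": [{"gripper":-1,"x":14,"y":-40},{"gripper":-1,"x":14,"y":-40},{"gripper":-1,"x":14,"y":-40},{"gripper":-1,"x":14,"y":-40},{"gripper":-1,"x":14,"y":-40},{"gripper":-1,"x":14,"y":-40},{"gripper":-1,"x":-4,"y":-45},{"gripper":-1,"x":-4,"y":-45},{"gripper":-1,"x":-4,"y":-45},{"gripper":-1,"x":-4,"y":-45}]}}

```text
invalid input
```

```bash
cat >> h.py <<'E'
def go(target,yaw):
    """tool-frame shift (mm) and spin (deg) from measured pose; shift in axes after the spin"""
    s=get_state(); r=R.from_quat(s["tcp_rot"]).as_matrix(); y0=np.degrees(np.arctan2(r[1,0],r[0,0]))
    a=np.radians(yaw); d=(np.array(target)-s["eef_pos"])*1000
    M=np.array([[np.cos(a),np.sin(a),0],[np.sin(a),-np.cos(a),0],[0,0,-1]])
    print("t",round(s["time"],2),"pos",s["eef_pos"].round(4),"yaw",round(y0,2),"tilt",round(np.degrees(np.arccos(-r[2,2])),2),"q",s["qpos"].round(2),"F",s["contact_force"].round(2),"open",round(s["opening"],3),"grip",round(s["finger_force"],1))
    print("spin",round(y0-yaw,2),"shift",(M@d).round(1))
E
python3 -c "
from h import *
go([.393,.255,.10],13.1)"
```

```text
t 0.1 pos [ 0.2407 -0.63    0.2441] yaw 20.9 tilt 0.12 q [-1.36  0.29  1.58 -0.    1.28 -0.15] F [-0.39 -0.04  0.68] open 1.001 grip 0.0
spin 7.8 shift [ 348.9 -827.5  144.1]
```

>>> {"api": "step_arm", "payload": {"commands": [{"gripper":-1,"x":0,"y":0,"z":0,"spin":7.8},{"gripper":-1,"x":32,"y":-36,"z":0,"spin":0},{"gripper":-1,"x":32,"y":-36,"z":0,"spin":0},{"gripper":-1,"x":32,"y":-36,"z":0,"spin":0},{"gripper":-1,"x":32,"y":-36,"z":0,"spin":0},{"gripper":-1,"x":32,"y":-36,"z":0,"spin":0},{"gripper":-1,"x":32,"y":-36,"z":0,"spin":0},{"gripper":-1,"x":32,"y":-36,"z":0,"spin":0},{"gripper":-1,"x":32,"y":-36,"z":0,"spin":0},{"gripper":-1,"x":32,"y":-36,"z":0,"spin":0}]}}

```text
time: 1.1
eef_pos: [0.4482, -0.2477, 0.245]
tcp_rot: [0.993, 0.114, -0.0, -0.0]
contact_force: [1.1, -1.1, 0.5]
opening: 0.999
finger_force: 0.0
```

>>> {"api": "step_arm", "payload": {"commands": [{"gripper":-1,"x":14,"y":-40,"z":0,"spin":0},{"gripper":-1,"x":14,"y":-40,"z":0,"spin":0},{"gripper":-1,"x":14,"y":-40,"z":0,"spin":0},{"gripper":-1,"x":14,"y":-40,"z":0,"spin":0},{"gripper":-1,"x":14,"y":-40,"z":0,"spin":0},{"gripper":-1,"x":14,"y":-40,"z":0,"spin":0},{"gripper":-1,"x":-4,"y":-45,"z":0,"spin":0},{"gripper":-1,"x":-4,"y":-45,"z":0,"spin":0},{"gripper":-1,"x":-4,"y":-45,"z":0,"spin":0},{"gripper":-1,"x":-4,"y":-45,"z":0,"spin":0}]}}

```text
time: 2.1
eef_pos: [0.4178, 0.1763, 0.245]
tcp_rot: [0.993, 0.114, -0.0, -0.0]
contact_force: [0.3, -0.0, 0.8]
opening: 1.001
finger_force: 0.0
```

```bash
python3 -c "
from h import *
go([.393,.255,.10],13.1)"
```

```text
t 2.1 pos [0.4178 0.1763 0.245 ] yaw 13.09 tilt 0.02 q [ 0.17 -0.22  2.1   0.    1.26  1.52] F [ 0.28 -0.02  0.81] open 1.001 grip 0.0
spin -0.01 shift [ -6.3 -82.3 145. ]
```

>>> {"api": "step_arm", "payload": {"commands": [{"gripper":-1,"x":-3,"y":-41,"z":0,"spin":0},{"gripper":-1,"x":-3,"y":-41,"z":0,"spin":0},{"gripper":-1,"x":0,"y":0,"z":45,"spin":0},{"gripper":-1,"x":0,"y":0,"z":45,"spin":0},{"gripper":-1,"x":0,"y":0,"z":45,"spin":0},{"gripper":-1,"x":0,"y":0,"z":35,"spin":0},{"gripper":-1,"x":0,"y":0,"z":25,"spin":0},{"gripper":-1,"x":0,"y":0,"z":16,"spin":0},{"gripper":-1,"x":0,"y":0,"z":0,"spin":0},{"gripper":-1,"x":0,"y":0,"z":0,"spin":0}], "force": 60}}

```text
time: 3.1
eef_pos: [0.3944, 0.2532, 0.0343]
tcp_rot: [0.993, 0.114, -0.0, 0.0]
contact_force: [0.1, 0.4, -0.1]
opening: 0.997
finger_force: 0.0
```

>>> {"api": "step_arm", "payload": {"commands": [{"gripper":-0.5,"x":0,"y":0,"z":0,"spin":0},{"gripper":0,"x":0,"y":0,"z":0,"spin":0},{"gripper":0.5,"x":0,"y":0,"z":0,"spin":0},{"gripper":1,"x":0,"y":0,"z":0,"spin":0},{"gripper":1,"x":0,"y":0,"z":0,"spin":0},{"gripper":1,"x":0,"y":0,"z":0,"spin":0},{"gripper":1,"x":0,"y":0,"z":0,"spin":0},{"gripper":1,"x":0,"y":0,"z":0,"spin":0},{"gripper":1,"x":0,"y":0,"z":0,"spin":0},{"gripper":1,"x":0,"y":0,"z":0,"spin":0}], "force": 100}}

```text
time: 4.1
eef_pos: [0.3948, 0.2534, 0.0346]
tcp_rot: [0.993, 0.114, 0.0, -0.0]
contact_force: [-2.2, -1.1, 5.5]
opening: 0.164
finger_force: 97.6
```

```bash
python3 - <<'E'
from h import *
go([.393,.255,.033],13.1)
a=cam("top")["color"][160:300,170:310]; b=cam("scene")["color"][110:250,270:410]
cv2.imwrite("pics/grasp.png",cv2.hconcat([cv2.resize(i,(392,392),interpolation=2) for i in(a,b)])[...,::-1])
E
```

```text
t 4.1 pos [0.3948 0.2534 0.0346] yaw 13.1 tilt 0.03 q [ 0.35  0.13  2.2  -0.    0.81  1.7 ] F [-2.17 -1.09  5.46] open 0.164 grip 97.6
spin 0.0 shift [-1.3 -2.   1.6]
```

View pics/grasp.png

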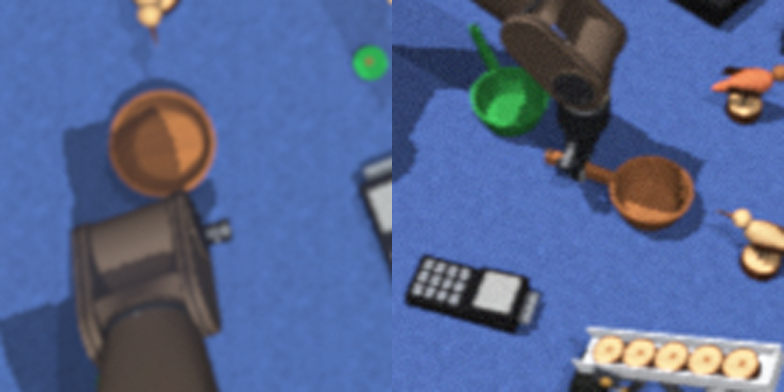

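>>> {"api": "step_arm", "payload": {"commands": [{"gripper":1,"x":0,"y":0,"z":-12,"spin":0},{"gripper":1,"x":0,"y":0,"z":-25,"spin":0},{"gripper":1,"x":0,"y":0,"z":-35,"spin":0},{"gripper":1,"x":0,"y":0,"z":-25,"spin":0},{"gripper":1,"x":0,"y":0,"z":-15,"spin":-3.4},{"gripper":1,"x":0,"y":15,"z":0,"spin":0},{"gripper":1,"x":0,"y":30,"z":0,"spin":0},{"gripper":1,"x":0,"y":40,"z":0,"spin":0},{"gripper":1,"x":0,"y":40,"z":0,"spin":0},{"gripper":1,"x":0,"y":40,"z":0,"spin":0}]}}

```text
time: 5.2
eef_pos: [0.4405, 0.0938, 0.146]
tcp_rot: [0.99, 0.144, -0.001, -0.0]
contact_force: [0.7, 1.1, -1.6]
opening: 0.166
finger_force: 97.1
```

>>> {"api": "step_arm", "payload": {"commands": [{"gripper":1,"x":-10,"y":40,"z":0,"spin":0},{"gripper":1,"x":-10,"y":40,"z":0,"spin":0},{"gripper":1,"x":-12,"y":40,"z":0,"spin":0},{"gripper":1,"x":-12,"y":40,"z":0,"spin":0},{"gripper":1,"x":-10,"y":30,"z":0,"spin":0},{"gripper":1,"x":-6,"y":14,"z":0,"spin":0},{"gripper":1,"x":-4,"y":6,"z":0,"spin":0},{"gripper":1,"x":0,"y":0,"z":0,"spin":0},{"gripper":1,"x":0,"y":0,"z":0,"spin":0},{"gripper":1,"x":0,"y":0,"z":0,"spin":0}]}}

```text
time: 6.2
eef_pos: [0.4395, -0.1234, 0.1461]
tcp_rot: [0.99, 0.144, -0.0, -0.0]
contact_force: [-0.4, -0.5, -2.5]
opening: 0.165
finger_force: 97.1
```

```bash
cat > look.py <<'E'
from h import *
import sys
go([.4388,-.1265,.1466],16.5)
c=cam("top"); P=cloud(c)
s=get_state()["eef_pos"]; a=np.radians(16.5); ax=np.array([np.cos(a),np.sin(a)]); M=np.c_[ax,[-ax[1],ax[0]]]
Q=P.reshape(-1,3); I=c["color"].reshape(-1,3).astype(int)
l=np.c_[(Q[:,:2]-s[:2])@M,Q[:,2]]
k=(l[:,2]>.12)&(l[:,2]<.2)&(I[:,0]>I[:,2]+25)&(np.abs(l[:,0]-.114)<.075)&(np.abs(l[:,1])<.075)
r=l[k]; rim=r[r[:,2]>.15]; A=np.c_[rim[:,:2],np.ones(len(rim))]
p=np.linalg.lstsq(A,rim[:,2],rcond=None)[0]; print("rim rel TCP",rim.min(0),rim.max(0),"slope",p)
d=cam("scene")
cr=lambda i,u,v,w:cv2.resize(i[v:v+w,u:u+w],(392,392),interpolation=2)
cv2.imwrite("pics/"+sys.argv[1],cv2.hconcat([cr(c["color"],270,70,140),cr(d["color"],270,185,140)])[...,::-1])
E
python3 look.py disp1.png
```

```text
t 6.2 pos [ 0.4395 -0.1234  0.1461] yaw 16.58 tilt 0.04 q [-0.5  -0.1   2.18  0.    1.06  0.78] F [-0.4  -0.49 -2.52] open 0.165 grip 97.1
spin 0.08 shift [-1.5  2.8 -0.5]
rim rel TCP [ 0.05630669 -0.05832842  0.15011745] [0.17309259 0.06199714 0.16632787] slope [-0.00672042 -0.00189186  0.15923564]
```

View pics/disp1.png

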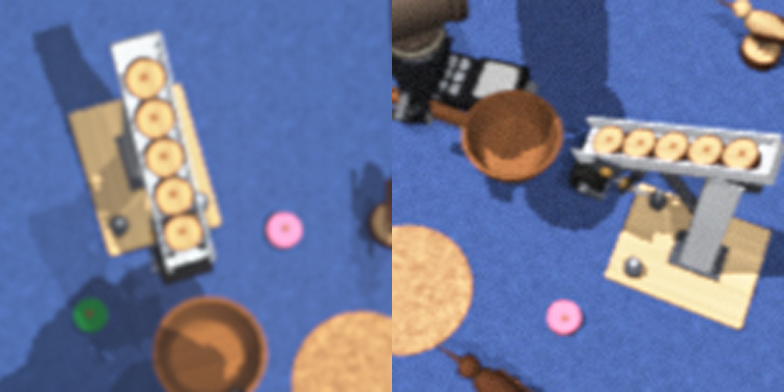

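>>> {"api": "step_arm", "payload": {"commands": [{"gripper":1,"x":3,"y":2,"z":0,"spin":0},{"gripper":1,"x":4,"y":0,"z":0,"spin":0},{"gripper":1,"x":4,"y":0,"z":0,"spin":0},{"gripper":1,"x":4,"y":0,"z":0,"spin":0},{"gripper":1,"x":4,"y":0,"z":0,"spin":0},{"gripper":1,"x":4,"y":0,"z":0,"spin":0},{"gripper":1,"x":4,"y":0,"z":0,"spin":0},{"gripper":1,"x":4,"y":0,"z":0,"spin":0},{"gripper":1,"x":4,"y":0,"z":0,"spin":0},{"gripper":1,"x":0,"y":0,"z":0,"spin":0}]}}

```text
time: 7.3
eef_pos: [0.474, -0.1164, 0.1463]
tcp_rot: [0.99, 0.144, -0.0, -0.0]
contact_force: [-1.8, -0.6, 0.1]
opening: 0.168
finger_force: 97.1
```

```bash
cat > st.py <<'E'
from h import *
s=get_state(); a=np.radians(16.5); ax=np.array([np.cos(a),np.sin(a),0])
f=np.mean([get_state()["contact_force"] for _ in range(1)],0)
print("along F",round(f@ax,2),"F",f.round(2),"Tq",s["wrist_torque"].round(3),"rim local x",round(((s["eef_pos"]-[.785,-.024,0])@ax+.177)*1000,1),"lateral",round((s["eef_pos"]-[.785,-.024,0])@[-ax[1],ax[0],0]*1000,1),"z",s["eef_pos"][2].round(4),s["time"])
E
python3 st.py; python3 look.py disp2.png
```

```text
along F -1.89 F [-1.79 -0.61  0.1 ] Tq [-0.106  0.312 -0.047] rim local x -147.4 lateral -0.2 z 0.1463 7.3
t 7.3 pos [ 0.474  -0.1164  0.1463] yaw 16.52 tilt 0.02 q [-0.45 -0.02  2.11 -0.    1.05  0.83] F [-1.79 -0.61  0.1 ] open 0.168 grip 97.1
spin 0.02 shift [-36.6  -0.3  -0.3]
rim rel TCP [ 0.05710019 -0.05792791  0.15005449] [0.17477044 0.06152229 0.16956294] slope [-0.01842406  0.0035577   0.16093702]
```

View pics/disp2.png

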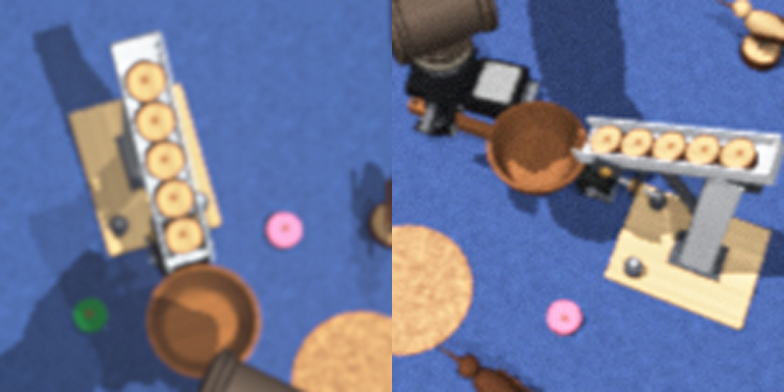

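>>> {"api": "step_arm", "payload": {"commands": [{"gripper":1,"x":2,"y":0,"z":0,"spin":0},{"gripper":1,"x":2,"y":0,"z":0,"spin":0},{"gripper":1,"x":2,"y":0,"z":0,"spin":0},{"gripper":1,"x":2,"y":0,"z":0,"spin":0},{"gripper":1,"x":2,"y":0,"z":0,"spin":0},{"gripper":1,"x":2,"y":0,"z":0,"spin":0},{"gripper":1,"x":2,"y":0,"z":0,"spin":0},{"gripper":1,"x":0,"y":0,"z":0,"spin":0},{"gripper":1,"x":0,"y":0,"z":0,"spin":0},{"gripper":1,"x":0,"y":0,"z":0,"spin":0}]}}

```text
time: 8.4
eef_pos: [0.4871, -0.1125, 0.1463]
tcp_rot: [0.99, 0.144, -0.0, -0.0]
contact_force: [-3.0, -0.2, -0.3]
opening: 0.169
finger_force: 97.2
```

```bash
python3 st.py
```

```text
along F -2.98 F [-3.03 -0.25 -0.34] Tq [-0.098  0.434  0.045] rim local x -133.7 lateral -0.2 z 0.1463 8.4
```

>>> {"api": "step_arm", "payload": {"commands": [{"gripper":1,"x":1,"y":0,"z":0,"spin":0},{"gripper":1,"x":1,"y":0,"z":0,"spin":0},{"gripper":1,"x":1,"y":0,"z":0,"spin":0},{"gripper":1,"x":1,"y":0,"z":0,"spin":0},{"gripper":1,"x":1,"y":0,"z":0,"spin":0},{"gripper":1,"x":1,"y":0,"z":0,"spin":0},{"gripper":1,"x":1,"y":0,"z":0,"spin":0},{"gripper":1,"x":1,"y":0,"z":0,"spin":0},{"gripper":1,"x":0,"y":0,"z":0,"spin":0},{"gripper":1,"x":0,"y":0,"z":0,"spin":0}]}}

```text
time: 9.4
eef_pos: [0.4949, -0.1102, 0.1463]
tcp_rot: [0.99, 0.144, -0.0, -0.0]
contact_force: [-3.9, -1.0, -0.7]
opening: 0.17
finger_force: 97.3
```

```bash
python3 st.py
```

```text
along F -3.97 F [-3.85 -0.95 -0.67] Tq [-0.128  0.537  0.038] rim local x -125.7 lateral -0.2 z 0.1463 9.4
```

>>> {"api": "step_arm", "payload": {"commands": [{"gripper":1,"x":0.5,"y":0,"z":0,"spin":0},{"gripper":1,"x":0.5,"y":0,"z":0,"spin":0},{"gripper":1,"x":0.5,"y":0,"z":0,"spin":0},{"gripper":1,"x":0.5,"y":0,"z":0,"spin":0},{"gripper":1,"x":0.5,"y":0,"z":0,"spin":0},{"gripper":1,"x":0.5,"y":0,"z":0,"spin":0},{"gripper":1,"x":0.5,"y":0,"z":0,"spin":0},{"gripper":1,"x":0.5,"y":0,"z":0,"spin":0},{"gripper":1,"x":0,"y":0,"z":0,"spin":0},{"gripper":1,"x":0,"y":0,"z":0,"spin":0}]}}

```text
time: 10.4
eef_pos: [0.4987, -0.109, 0.1463]
tcp_rot: [0.99, 0.144, -0.0, -0.0]
contact_force: [-5.2, -0.6, 1.1]
opening: 0.168
finger_force: 97.3
```

```bash
cat > sl.py <<'E'
from h import *
c=cam("top"); P=cloud(c).reshape(-1,3); I=c["color"].reshape(-1,3).astype(int)
s=get_state()["eef_pos"]; a=np.radians(16.5); ax=np.array([np.cos(a),np.sin(a)]); M=np.c_[ax,[-ax[1],ax[0]]]
l=(P[:,:2]-[.7824,-.0215])@M
# slice wood pixels in the chute
k=(np.abs(l[:,1])<.035)&(l[:,0]>-.155)&(l[:,0]<.06)&(P[:,2]>.2)&(P[:,2]<.4)&(I[:,0]>I[:,2]+50)&(I[:,0]>150)
m=k.reshape(400,640).astype(np.uint8)
n,_,st,ce=cv2.connectedComponentsWithStats(m); print("chute wood:",[(int(q[4]),ce[i].round().tolist()) for i,q in enumerate(st) if i and q[4]>10], "x range local",l[k][:,0].min().round(3),l[k][:,0].max().round(3))
b=s[:2]+ax*.115; kk=(np.hypot(*(P[:,:2]-b).T)<.05)&(P[:,2]<s[2])&(P[:,2]>s[2]-.04)
print("bowl z above floor: frac>6mm",(P[kk][:,2]>s[2]-.0346+.007+.008).mean().round(3))
E
python3 st.py; python3 sl.py
```

```text
along F -5.2 F [-5.25 -0.59  1.1 ] Tq [-0.134  0.582 -0.014] rim local x -121.7 lateral -0.2 z 0.1463 10.4
chute wood: [(603, [328.0, 123.0])] x range local -0.116 0.023
bowl z above floor: frac>6mm 0.344
```

>>> {"api": "step_arm", "payload": {"commands": [{"gripper":1,"x":0.5,"y":0,"z":0,"spin":0},{"gripper":1,"x":0,"y":0,"z":0,"spin":0},{"gripper":1,"x":0.5,"y":0,"z":0,"spin":0},{"gripper":1,"x":0,"y":0,"z":0,"spin":0},{"gripper":1,"x":0.5,"y":0,"z":0,"spin":0},{"gripper":1,"x":0,"y":0,"z":0,"spin":0},{"gripper":1,"x":0.5,"y":0,"z":0,"spin":0},{"gripper":1,"x":0,"y":0,"z":0,"spin":0},{"gripper":1,"x":0,"y":0,"z":0,"spin":0},{"gripper":1,"x":0,"y":0,"z":0,"spin":0}]}}

```text
time: 11.45
eef_pos: [0.5003, -0.1085, 0.1463]
tcp_rot: [0.99, 0.144, -0.0, -0.0]
contact_force: [-6.6, -1.6, 1.3]
opening: 0.169
finger_force: 97.5
```

```bash
python3 st.py; python3 look.py disp3.png
```

```text
along F -6.78 F [-6.6 -1.6  1.3] Tq [-0.132  0.732 -0.006] rim local x -120.0 lateral -0.2 z 0.1463 11.45
t 11.45 pos [ 0.5003 -0.1085  0.1463] yaw 16.5 tilt 0.05 q [-0.41  0.03  2.06 -0.    1.05  0.87] F [-6.6 -1.6  1.3] open 0.169 grip 97.5
spin 0.0 shift [-64.1  -0.3  -0.3]
rim rel TCP [ 0.0578884  -0.0579554   0.15018284] [0.1888171  0.06071902 0.16892297] slope [-0.00585451 -0.00191157  0.15980483]
```

View pics/disp3.png

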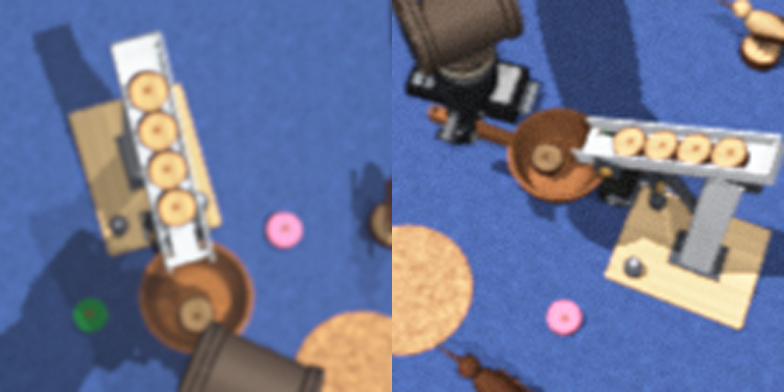

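The pictures show one slice in the bowl, at (197,313) left and (547,158) right, with four still in the chute. The force rose more steeply over the last 2 mm, so that is the stop. Now I back off.

>>> {"api": "step_arm", "payload": {"commands": [{"gripper":1,"x":-3,"y":0,"z":0,"spin":0},{"gripper":1,"x":-5,"y":0,"z":0,"spin":0},{"gripper":1,"x":-7,"y":0,"z":0,"spin":0},{"gripper":1,"x":-8,"y":0,"z":0,"spin":0},{"gripper":1,"x":-8,"y":0,"z":0,"spin":0},{"gripper":1,"x":-8,"y":0,"z":0,"spin":0},{"gripper":1,"x":-7,"y":0,"z":0,"spin":0},{"gripper":1,"x":-4,"y":0,"z":0,"spin":0},{"gripper":1,"x":0,"y":0,"z":0,"spin":0},{"gripper":1,"x":0,"y":0,"z":0,"spin":0}]}}

```text
time: 12.55
eef_pos: [0.4529, -0.1228, 0.1465]
tcp_rot: [0.99, 0.143, 0.0, 0.0]
contact_force: [-0.2, 0.6, -1.7]
opening: 0.166
finger_force: 97.0
```

>>> {"api": "step_arm", "payload": {"commands": [{"gripper":1,"x":0,"y":0,"z":0,"spin":0},{"gripper":1,"x":0,"y":0,"z":0,"spin":0},{"gripper":1,"x":0,"y":0,"z":0,"spin":0},{"gripper":1,"x":0,"y":0,"z":0,"spin":0},{"gripper":1,"x":0,"y":0,"z":0,"spin":0},{"gripper":1,"x":0,"y":0,"z":0,"spin":0},{"gripper":1,"x":0,"y":0,"z":0,"spin":0},{"gripper":1,"x":0,"y":0,"z":0,"spin":0},{"gripper":1,"x":0,"y":0,"z":0,"spin":0},{"gripper":1,"x":0,"y":0,"z":0,"spin":0}]}}

```text
time: 13.55
eef_pos: [0.4527, -0.1227, 0.1463]
tcp_rot: [0.99, 0.144, 0.0, 0.0]
contact_force: [-0.7, -0.2, -1.8]
opening: 0.169
finger_force: 97.1
```

```bash
python3 st.py; python3 sl.py
```

```text
along F -0.76 F [-0.75 -0.16 -1.82] Tq [-0.126  0.178 -0.006] rim local x -169.7 lateral -0.2 z 0.1463 13.55
chute wood: [(589, [330.0, 132.0])] x range local -0.141 -0.002
bowl z above floor: frac>6mm 0.363
```

```bash
python3 - <<'E'
from h import *
P=np.load("top0.npy").reshape(-1,3); I=cv2.imread("pics/top0.png")[...,::-1].reshape(-1,3).astype(int)
a=np.radians(16.5); ax=np.array([np.cos(a),np.sin(a)]); M=np.c_[ax,[-ax[1],ax[0]]]
l=(P[:,:2]-[.7824,-.0215])@M
k=(np.abs(l[:,1])<.035)&(l[:,0]>-.155)&(l[:,0]<.06)&(P[:,2]>.2)&(P[:,2]<.4)&(I[:,0]>I[:,2]+50)&(I[:,0]>150)
print(k.sum(),l[k][:,0].min(),l[k][:,0].max())
E
```

```text
765 -0.14036272140237585 0.03428129046092418
```

>>> {"api": "step_arm", "payload": {"commands": [{"gripper":1,"x":4,"y":0,"z":0,"spin":0},{"gripper":1,"x":6,"y":0,"z":0,"spin":0},{"gripper":1,"x":6,"y":0,"z":0,"spin":0},{"gripper":1,"x":5,"y":0,"z":0,"spin":0},{"gripper":1,"x":5,"y":0,"z":0,"spin":0},{"gripper":1,"x":4,"y":0,"z":0,"spin":0},{"gripper":1,"x":4,"y":0,"z":0,"spin":0},{"gripper":1,"x":3,"y":0,"z":0,"spin":0},{"gripper":1,"x":3,"y":0,"z":0,"spin":0},{"gripper":1,"x":2,"y":0,"z":0,"spin":0}]}}

```text
time: 14.6
eef_pos: [0.4929, -0.1107, 0.1463]
tcp_rot: [0.99, 0.144, -0.0, -0.0]
contact_force: [-4.1, -0.4, 0.5]
opening: 0.168
finger_force: 97.2
```

>>> {"api": "step_arm", "payload": {"commands": [{"gripper":1,"x":1,"y":0,"z":0,"spin":0},{"gripper":1,"x":1,"y":0,"z":0,"spin":0},{"gripper":1,"x":1,"y":0,"z":0,"spin":0},{"gripper":1,"x":1,"y":0,"z":0,"spin":0},{"gripper":1,"x":1,"y":0,"z":0,"spin":0},{"gripper":1,"x":1,"y":0,"z":0,"spin":0},{"gripper":1,"x":1,"y":0,"z":0,"spin":0},{"gripper":1,"x":0.5,"y":0,"z":0,"spin":0},{"gripper":1,"x":0,"y":0,"z":0,"spin":0},{"gripper":1,"x":0,"y":0,"z":0,"spin":0}]}}

```text
time: 15.6
eef_pos: [0.5, -0.1086, 0.1462]
tcp_rot: [0.99, 0.144, -0.0, -0.0]
contact_force: [-4.4, -2.1, 0.0]
opening: 0.173
finger_force: 97.3
```

```bash
python3 st.py; python3 sl.py
```

```text
along F -4.87 F [-4.45 -2.13  0.04] Tq [-0.136  0.583  0.018] rim local x -120.3 lateral -0.2 z 0.1462 15.6
chute wood: [(443, [329.0, 130.0])] x range local -0.118 -0.013
bowl z above floor: frac>6mm 0.526
```

>>> {"api": "step_arm", "payload": {"commands": [{"gripper":1,"x":0.5,"y":0,"z":0,"spin":0},{"gripper":1,"x":0,"y":0,"z":0,"spin":0},{"gripper":1,"x":0.5,"y":0,"z":0,"spin":0},{"gripper":1,"x":0,"y":0,"z":0,"spin":0},{"gripper":1,"x":0,"y":0,"z":0,"spin":0},{"gripper":1,"x":0,"y":0,"z":0,"spin":0},{"gripper":1,"x":0,"y":0,"z":0,"spin":0},{"gripper":1,"x":0,"y":0,"z":0,"spin":0},{"gripper":1,"x":0,"y":0,"z":0,"spin":0},{"gripper":1,"x":0,"y":0,"z":0,"spin":0}]}}

```text
time: 16.65
eef_pos: [0.5003, -0.1085, 0.1461]
tcp_rot: [0.99, 0.144, -0.001, -0.0]
contact_force: [-7.9, -2.3, 1.7]
opening: 0.17
finger_force: 97.5
```

```bash
python3 st.py; python3 look.py disp4.png
```

```text
along F -8.25 F [-7.91 -2.33  1.74] Tq [-0.186  0.831 -0.018] rim local x -120.0 lateral -0.1 z 0.1461 16.65
t 16.65 pos [ 0.5003 -0.1085  0.1461] yaw 16.5 tilt 0.13 q [-0.41  0.03  2.05 -0.    1.05  0.87] F [-7.91 -2.33  1.74] open 0.17 grip 97.5
spin 0.0 shift [-64.1  -0.2  -0.5]
rim rel TCP [ 0.0582041  -0.05827724  0.15000509] [0.18497916 0.06061906 0.16896953] slope [-0.00695051 -0.00372699  0.16007027]
```

View pics/disp4.png

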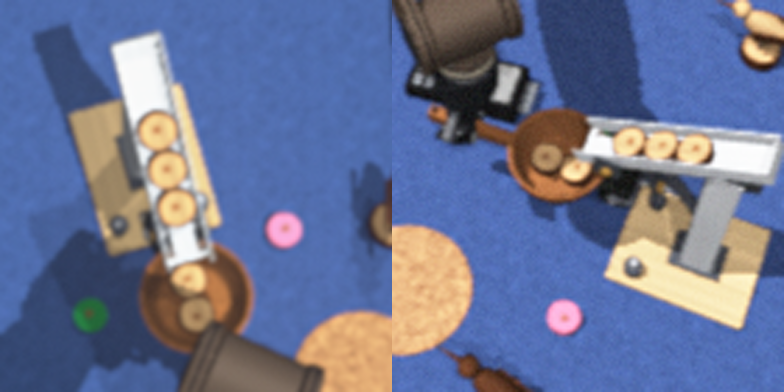

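Two slices are now in the bowl, at (547,158) and (578,168) right, with three left in the chute. The stop was felt at about 8 N. Back off, then the third push.

>>> {"api": "step_arm", "payload": {"commands": [{"gripper":1,"x":-3,"y":0,"z":0,"spin":0},{"gripper":1,"x":-5,"y":0,"z":0,"spin":0},{"gripper":1,"x":-7,"y":0,"z":0,"spin":0},{"gripper":1,"x":-8,"y":0,"z":0,"spin":0},{"gripper":1,"x":-8,"y":0,"z":0,"spin":0},{"gripper":1,"x":-8,"y":0,"z":0,"spin":0},{"gripper":1,"x":-7,"y":0,"z":0,"spin":0},{"gripper":1,"x":-4,"y":0,"z":0,"spin":0},{"gripper":1,"x":0,"y":0,"z":0,"spin":0},{"gripper":1,"x":0,"y":0,"z":0,"spin":0}]}}

```text
time: 17.75
eef_pos: [0.4534, -0.1226, 0.1465]
tcp_rot: [0.99, 0.143, 0.0, 0.0]
contact_force: [-0.8, 0.2, -2.2]
opening: 0.167
finger_force: 97.1
```

>>> {"api": "step_arm", "payload": {"commands": [{"gripper":1,"x":0,"y":0,"z":0,"spin":0},{"gripper":1,"x":0,"y":0,"z":0,"spin":0},{"gripper":1,"x":0,"y":0,"z":0,"spin":0},{"gripper":1,"x":0,"y":0,"z":0,"spin":0},{"gripper":1,"x":0,"y":0,"z":0,"spin":0},{"gripper":1,"x":0,"y":0,"z":0,"spin":0},{"gripper":1,"x":0,"y":0,"z":0,"spin":0},{"gripper":1,"x":0,"y":0,"z":0,"spin":0},{"gripper":1,"x":0,"y":0,"z":0,"spin":0},{"gripper":1,"x":0,"y":0,"z":0,"spin":0}]}}

```text
time: 18.75
eef_pos: [0.4532, -0.1226, 0.1464]
tcp_rot: [0.99, 0.143, 0.0, 0.0]
contact_force: [0.7, 0.5, -1.6]
opening: 0.17
finger_force: 97.1
```

```bash
python3 st.py; python3 sl.py
```

```text
along F 0.76 F [ 0.65  0.47 -1.59] Tq [-0.013  0.179  0.051] rim local x -169.2 lateral -0.3 z 0.1464 18.75
chute wood: [(435, [332.0, 139.0])] x range local -0.14 -0.037
bowl z above floor: frac>6mm 0.541
```

>>> {"api": "step_arm", "payload": {"commands": [{"gripper":1,"x":4,"y":0,"z":0,"spin":0},{"gripper":1,"x":6,"y":0,"z":0,"spin":0},{"gripper":1,"x":6,"y":0,"z":0,"spin":0},{"gripper":1,"x":5,"y":0,"z":0,"spin":0},{"gripper":1,"x":5,"y":0,"z":0,"spin":0},{"gripper":1,"x":4,"y":0,"z":0,"spin":0},{"gripper":1,"x":4,"y":0,"z":0,"spin":0},{"gripper":1,"x":3,"y":0,"z":0,"spin":0},{"gripper":1,"x":3,"y":0,"z":0,"spin":0},{"gripper":1,"x":2,"y":0,"z":0,"spin":0}]}}

```text
time: 19.8
eef_pos: [0.4934, -0.1105, 0.1463]
tcp_rot: [0.99, 0.144, -0.0, -0.0]
contact_force: [-4.9, -2.1, -0.9]
opening: 0.166
finger_force: 97.3
```

>>> {"api": "step_arm", "payload": {"commands": [{"gripper":1,"x":1,"y":0,"z":0,"spin":0},{"gripper":1,"x":1,"y":0,"z":0,"spin":0},{"gripper":1,"x":1,"y":0,"z":0,"spin":0},{"gripper":1,"x":1,"y":0,"z":0,"spin":0},{"gripper":1,"x":1,"y":0,"z":0,"spin":0},{"gripper":1,"x":1,"y":0,"z":0,"spin":0},{"gripper":1,"x":1,"y":0,"z":0,"spin":0},{"gripper":1,"x":0.5,"y":0,"z":0,"spin":0},{"gripper":1,"x":0.5,"y":0,"z":0,"spin":0},{"gripper":1,"x":0,"y":0,"z":0,"spin":0}]}}

```text
time: 20.8
eef_pos: [0.5002, -0.1085, 0.146]
tcp_rot: [0.99, 0.144, -0.001, -0.0]
contact_force: [-7.9, -1.6, 1.6]
opening: 0.167
finger_force: 97.5
```

>>> {"api": "step_arm", "payload": {"commands": [{"gripper":1,"x":0,"y":0,"z":0,"spin":0},{"gripper":1,"x":0,"y":0,"z":0,"spin":0},{"gripper":1,"x":0,"y":0,"z":0,"spin":0},{"gripper":1,"x":0,"y":0,"z":0,"spin":0},{"gripper":1,"x":0,"y":0,"z":0,"spin":0},{"gripper":1,"x":0,"y":0,"z":0,"spin":0},{"gripper":1,"x":0,"y":0,"z":0,"spin":0},{"gripper":1,"x":0,"y":0,"z":0,"spin":0},{"gripper":1,"x":0,"y":0,"z":0,"spin":0},{"gripper":1,"x":0,"y":0,"z":0,"spin":0}]}}

```text
time: 21.8
eef_pos: [0.5003, -0.1085, 0.1461]
tcp_rot: [0.99, 0.144, -0.001, -0.0]
contact_force: [-7.0, -1.4, 0.8]
opening: 0.167
finger_force: 97.5
```

```bash
python3 st.py; python3 sl.py; python3 look.py disp5.png
```

```text
along F -7.06 F [-6.96 -1.38  0.81] Tq [-0.24   0.878 -0.018] rim local x -120.0 lateral -0.1 z 0.1461 21.8
chute wood: [(292, [331.0, 137.0])] x range local -0.117 -0.048
bowl z above floor: frac>6mm 0.494
t 21.85 pos [ 0.5002 -0.1085  0.1461] yaw 16.51 tilt 0.15 q [-0.41  0.03  2.05 -0.    1.05  0.87] F [-8.33 -2.49  0.62] open 0.168 grip 97.5
spin 0.01 shift [-64.   -0.2  -0.5]
rim rel TCP [ 0.0584433  -0.0584361   0.15004797] [0.18511696 0.06064402 0.16763444] slope [ 8.94574306e-05 -2.12604463e-03  1.58495868e-01]
```

View pics/disp5.png

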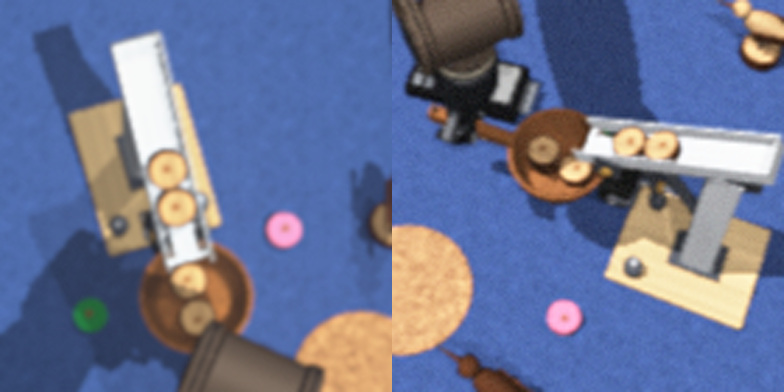

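Slice 3 has dropped. It lies on slice 1 at (543,150), and two slices remain in the chute. Back off and carry the dish to the mat.

>>> {"api": "step_arm", "payload": {"commands": [{"gripper":1,"x":-3,"y":0,"z":0,"spin":0},{"gripper":1,"x":-5,"y":0,"z":0,"spin":0},{"gripper":1,"x":-7,"y":0,"z":0,"spin":0},{"gripper":1,"x":-8,"y":0,"z":0,"spin":0},{"gripper":1,"x":-8,"y":0,"z":0,"spin":0},{"gripper":1,"x":-8,"y":0,"z":0,"spin":0},{"gripper":1,"x":-8,"y":0,"z":0,"spin":0},{"gripper":1,"x":-8,"y":3,"z":0,"spin":0},{"gripper":1,"x":-8,"y":7,"z":0,"spin":0},{"gripper":1,"x":-8,"y":12,"z":0,"spin":0}]}}

```text
time: 22.95
eef_pos: [0.4388, -0.15, 0.1464]
tcp_rot: [0.99, 0.144, 0.0, 0.0]
contact_force: [-0.2, 0.2, -1.8]
opening: 0.169
finger_force: 97.2
```

>>> {"api": "step_arm", "payload": {"commands": [{"gripper":1,"x":-8,"y":16,"z":0,"spin":0},{"gripper":1,"x":-8,"y":20,"z":0,"spin":0},{"gripper":1,"x":-8,"y":23,"z":0,"spin":0},{"gripper":1,"x":-8,"y":23,"z":0,"spin":0},{"gripper":1,"x":-8,"y":23,"z":0,"spin":0},{"gripper":1,"x":-6,"y":20,"z":0,"spin":0},{"gripper":1,"x":-6,"y":15,"z":0,"spin":0},{"gripper":1,"x":-4,"y":10,"z":0,"spin":0},{"gripper":1,"x":-2,"y":5,"z":0,"spin":0},{"gripper":1,"x":0,"y":0,"z":0,"spin":0}]}}

```text
time: 23.95
eef_pos: [0.4275, -0.315, 0.1463]
tcp_rot: [0.99, 0.143, 0.0, -0.0]
contact_force: [-0.1, 1.1, -2.5]
opening: 0.169
finger_force: 97.1
```

```bash
python3 - <<'E'
from h import *
go([.422,-.318,.039],16.5)
E
python3 sl.py
```

```text
t 23.95 pos [ 0.4275 -0.315   0.1463] yaw 16.47 tilt 0.01 q [-0.83  0.08  2.01  0.    1.05  0.46] F [-0.13  1.12 -2.46] open 0.169 grip 97.1
spin -0.03 shift [ -6.2   1.3 107.3]
chute wood: [(282, [333.0, 146.0])] x range local -0.14 -0.072
bowl z above floor: frac>6mm 0.524
```

>>> {"api": "step_arm", "payload": {"commands": [{"gripper":1,"x":-3,"y":0,"z":8,"spin":0},{"gripper":1,"x":-3,"y":1,"z":15,"spin":0},{"gripper":1,"x":0,"y":0,"z":18,"spin":0},{"gripper":1,"x":0,"y":0,"z":18,"spin":0},{"gripper":1,"x":0,"y":0,"z":16,"spin":0},{"gripper":1,"x":0,"y":0,"z":12,"spin":0},{"gripper":1,"x":0,"y":0,"z":8,"spin":0},{"gripper":1,"x":0,"y":0,"z":5,"spin":0},{"gripper":1,"x":0,"y":0,"z":3,"spin":0},{"gripper":1,"x":0,"y":0,"z":1,"spin":0}]}}

```text
time: 25.0
eef_pos: [0.4224, -0.3175, 0.0425]
tcp_rot: [0.99, 0.144, 0.0, 0.0]
contact_force: [0.6, 0.4, -1.8]
opening: 0.169
finger_force: 97.2
```

>>> {"api": "step_arm", "payload": {"commands": [{"gripper":1,"x":0,"y":0,"z":1,"spin":0},{"gripper":1,"x":0,"y":0,"z":1,"spin":0},{"gripper":1,"x":0,"y":0,"z":1,"spin":0},{"gripper":1,"x":0,"y":0,"z":0,"spin":0},{"gripper":1,"x":0,"y":0,"z":0,"spin":0},{"gripper":1,"x":0,"y":0,"z":0,"spin":0},{"gripper":1,"x":0,"y":0,"z":0,"spin":0},{"gripper":1,"x":0,"y":0,"z":0,"spin":0},{"gripper":1,"x":0,"y":0,"z":0,"spin":0},{"gripper":1,"x":0,"y":0,"z":0,"spin":0}]}}

```text
time: 26.0
eef_pos: [0.4223, -0.3175, 0.0394]
tcp_rot: [0.99, 0.143, 0.0, 0.0]
contact_force: [0.4, -0.5, -1.3]
opening: 0.167
finger_force: 97.1
```

Nearly in contact. Lower 1 mm more, then open gently.

>>> {"api": "step_arm", "payload": {"commands": [{"gripper":1,"x":0,"y":0,"z":0.5,"spin":0},{"gripper":1,"x":0,"y":0,"z":0.5,"spin":0},{"gripper":1,"x":0,"y":0,"z":0,"spin":0},{"gripper":0.5,"x":0,"y":0,"z":0,"spin":0},{"gripper":0.2,"x":0,"y":0,"z":0,"spin":0},{"gripper":0,"x":0,"y":0,"z":0,"spin":0},{"gripper":-0.5,"x":0,"y":0,"z":0,"spin":0},{"gripper":-1,"x":0,"y":0,"z":0,"spin":0},{"gripper":-1,"x":0,"y":0,"z":0,"spin":0},{"gripper":-1,"x":0,"y":0,"z":0,"spin":0}]}}

```text
time: 27.0
eef_pos: [0.4222, -0.3174, 0.0383]
tcp_rot: [0.99, 0.144, 0.0, 0.0]
contact_force: [-0.6, -0.2, 0.2]
opening: 0.999
finger_force: 0.0
```

>>> {"api": "step_arm", "payload": {"commands": [{"gripper":-1,"x":0,"y":0,"z":-5,"spin":0},{"gripper":-1,"x":0,"y":0,"z":-15,"spin":0},{"gripper":-1,"x":0,"y":0,"z":-25,"spin":0},{"gripper":-1,"x":0,"y":0,"z":-30,"spin":0},{"gripper":-1,"x":0,"y":0,"z":-30,"spin":0},{"gripper":-1,"x":0,"y":0,"z":-30,"spin":0},{"gripper":-1,"x":0,"y":0,"z":-20,"spin":0},{"gripper":-1,"x":0,"y":0,"z":0,"spin":0},{"gripper":-1,"x":0,"y":0,"z":0,"spin":0},{"gripper":-1,"x":0,"y":0,"z":0,"spin":0}]}}

```text
time: 28.0
eef_pos: [0.4215, -0.3166, 0.1919]
tcp_rot: [0.99, 0.143, -0.001, -0.001]
contact_force: [-0.1, 1.1, -0.2]
opening: 0.997
finger_force: 0.0
```

```bash
python3 - <<'E'
from h import *
print({k:v for k,v in get_state().items() if k in("time","eef_pos","opening","contact_force","finger_force")})
c=cam("top"); d=cam("scene")
for n,x,(u,v,w) in(("T",c,(330,150,140)),("S",d,(200,220,140))):
    P=cloud(x)[v:v+w,u:u+w].reshape(-1,3); I=x["color"][v:v+w,u:u+w].reshape(-1,3)
    k=P[(P[:,2]>.046)&(P[:,2]<.062)&(np.hypot(P[:,0]-.532,P[:,1]+.285)<.07)]; print(n,(k.min(0)+k.max(0))/2,np.ptp(k,0),len(k))
cr=lambda i,u,v,w:cv2.resize(i[v:v+w,u:u+w],(392,392),interpolation=2)
cv2.imwrite("pics/end.png",cv2.hconcat([cr(c["color"],330,120,140),cr(d["color"],230,200,160)])[...,::-1])
E
```

```text
{'time': 28.0, 'eef_pos': array([ 0.42151477, -0.31662277,  0.19188248]), 'contact_force': array([-0.09665922,  1.06657635, -0.16882433]), 'finger_force': 0.0, 'opening': 0.9965078214084846}
T [ 0.52730751 -0.28528907  0.05368449] [0.12673823 0.1204999  0.01510289] 276
S [ 0.53311619 -0.28666937  0.05219841] [0.12968888 0.12224462 0.01236232] 240
```

View pics/end.png

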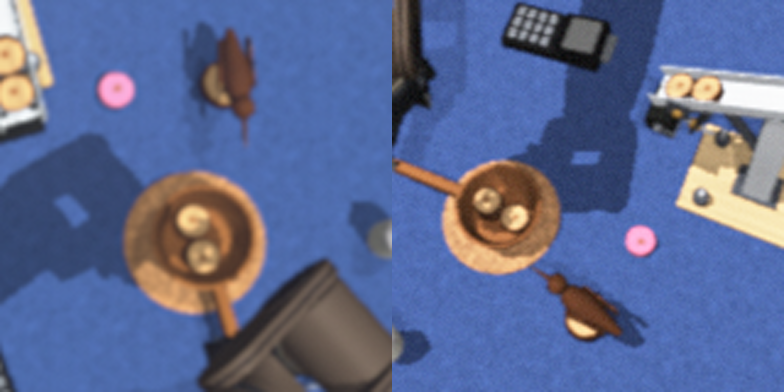

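The dish stands centred on the mat. I can see slices at (193,220) and (202,256), and two are left in the chute. I'll check by height that one of these is a stack of two, and hand in if so.

```bash
python3 - <<'E'
from h import *
P=cloud(cam("top"))
h=[np.median(P[v-2:v+3,u-2:u+3,2]) for u,v in((399,199),(402,211))]; print(h)
if max(h)>.034: print(sign_off())
E
```

```text
[np.float64(0.0242288037452989), np.float64(0.03994965732829736)]
the job is handed in; nothing more can be done
None
```

The job is handed in at about 28 s of the 70 s: the dish stands centred on the cork mat with three slices in it (one stacked on another), slices 4 and 5 are still in the chute, and the push at the stop read no more than about 9 N.

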